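Crack open a stuck sterilising container and hold it ajar

TASK

The instrument container on the bench has cooled after the autoclave and its blue lid is stuck to the seal. Flip the latch on its front down clear of the lid, then take the lid by its handle and pull until the seal lets go, without letting the lid fly open. Finish still holding it by the handle, steady, with the front edge about 30 mm open so that it can vent, and leave everything else on the bench alone.

Things in the scene. Friction and masses are not known exactly. Their poses are not given: they have to be found in the camera images.
- container: rigid instrument sterilising container, bare aluminium tub with a blue lid: 300 mm wide (its y), 190 mm deep (its x), lid top 88 mm above the bench. Loaded and heavy: it does not move. Origin on the bench under the middle of the tub, z up; its front with the latch faces its -x, its hinge is at +x
- lid (a joint): opening angle in rad about the hinge at the back: 0 shut, grows as the front edge rises (0.01 rad = 2 mm there). Lid about 0.5 kg, falls shut if let go. The seal holds it at 0: the pull needed at the handle climbs to some 12 to 19 N over the first 2 to 3 mm of the front edge, then drops at once to about 4 N, the weight; once broken it does not stick again. A hooked latch blocks the lid
- lid_hinge (a point): middle of the lid's hinge axis, which runs along the container's y: 103 mm behind (+x of) the container's origin, 64 mm above the bench
- lid_lip (a point): middle of the lower front edge of the lid, 66 mm above the bench when shut, 203 mm from the hinge axis; the gap there is its rise
- lid_handle: the lid's bridge handle: black round bar 12 mm in diameter, 90 mm free between two 12 mm posts, parallel to the container's y. Origin at the middle of the bar, 34 mm above the lid's top (28 mm clear below the bar), 122 mm above the bench when shut, 40 mm behind the lid's front edge, 163 mm in front of the hinge axis and 58 mm above it; its axes are those of the container when shut
- latch (a joint): angle of the steel latch on the front face in rad: 0 hooked over the lid's keeper, grows as the latch swings outwards (to the container's -x) and down, to a stop at 1.3; the hook is clear of the lid from 0.4 on. Stiff pivot along the container's y, 112 mm in front of the origin and 42 mm above the bench: takes about 3 to 4 N at the tab and stays where it is left
- latch_tab (a point): upper face of the latch's black finger tab, 6 mm inside its outer end: 142 mm in front of the container's origin and 78 mm above the bench when hooked. The tab is 28 mm wide, 4 mm thick and stands out level 32 mm to the front of the latch plate; pressed down, the tab swings the latch out and down about its pivot (30 mm behind this point and 36 mm below it)
- forceps: extraction forceps, dark steel, 145 x 65 x 10 mm, lying on the bench; origin under the joint
- mirror: dental mouth mirror, 170 mm long, 8 mm thick, lying; origin under the middle
- tweezers: steel tweezers, 156 x 24 x 6 mm, lying; origin under the middle
- kidney_dish: steel kidney dish, about 205 x 110 x 39 mm; origin under its middle
- spray_can: upright spray can with green label, 52 mm in diameter, 190 mm high; origin under its middle
- beaker: upright glass beaker, 68 mm in diameter, 90 mm high; origin under its middle
- bur_block: aluminium bur stand with small burs, 60 x 70 x 41 mm; origin under its middle

How it is judged (in metres and radians):
On the way, in this order (a step that is already met when the one before it is completed fails the run):
1. the latch is swung clear while the lid is still shut (value of joint latch above 0.5 rad and value of joint lid below 0.02 rad), for 0.2 s.
2. the lid is pulled free of its seal by the handle (value of joint lid above 0.06 rad and contact force between lid_handle and the fingers above 1 N), for 0.2 s.
At the end, for the whole second after the job is handed in: the lid is held by its handle in the fingers, steady (under 0.05 rad/s), 0.09 to 0.22 rad open (front edge 18 to 44 mm up), the latch swung clear (over 0.5 rad), every loose thing within 30 mm of its start and the can and beaker upright (value of joint lid between 0.09 and 0.22 rad and velocity of joint lid between -0.05 and 0.05 rad/s and contact force between lid_handle and the fingers above 1 N and value of joint latch above 0.5 rad and distance of each of forceps, mirror, tweezers, kidney_dish, spray_can, beaker, bur_block from where it was at the start of the episode below 0.03 m and angle between each of spray_can, beaker's own z axis and vertical below 0.3 rad); the arm keeps its last pose, push and grip.
It fails at once if the lid flies open (front edge over 75 mm up) (value of joint lid above 0.38 rad).
It fails at once if a thing on the bench is pushed more than 30 mm (distance of any of forceps, mirror, tweezers, kidney_dish, spray_can, beaker, bur_block from where it was at the start of the episode above 0.03 m).
It also fails if it takes over 40 s, if anything falls off the work surface, if the arm or the gripper's body presses on something with over 40 N, if the wrist force passes 120 N, or if a joint passes its speed limit or range.

ROBOT

A 6-joint arm with a two-finger parallel gripper is mounted at the origin on the work surface. World frame = base frame: x ahead of the robot, y to its left, z up, the work surface at z = 0. Lengths are in mm, angles in degrees, forces in N, time in s.
With the tool pointing down it reaches from about 300 to 850 mm from the base axis. Payload 4.2 kg.
Tool frame: the origin (TCP) lies at the very end of the fingers, on their centre line; the grasp point (between the pads) lies 19 mm behind it; z points along the fingers, y is the line along which they close (so a half turn about z gives the same grasp; the last joint's range is limited). The gripper opens to 91 mm and grips with 3 to 60 N. Pads are 32 mm wide; open, the fingers measure 118 mm over their backs; the gripper's body (76 mm by 178 mm) begins 60 mm behind the grasp point.
Start: joints at [-69.385, 18.312, 89.639, -0, 72.044, -1.146], TCP at [213.177, -534.04, 213.976] pointing down, gripper open.
Joint ranges: [-177.97, 177.97], [-48.28, 115.42], [12.27, 149.76], [-77.06, 257.06], [2.81, 150.46], [-146.56, 146.56]. Speed limits (degrees/s): [147.25, 147.25, 180, 180, 180, 180].

INTERFACE

Orientations are given as [roll, pitch, yaw] about the fixed x, y, z axes, in that order (R = Rz(yaw) Ry(pitch) Rx(roll)).
In Python, from workcell import env gives the robot as it stands.
- The arm moves only by the shell command python3 -m pendant 'ROWS' [FORCE]. ROWS is a JSON object of lists of equal length, an entry for each row: "translation": the shift along the tool's x, y, z in mm, a list of three; "roll": the turn about the tool's z in rad; "hand": the closure in counts, from 0 (fully open) to 255 (shut). In form: {"translation": [[dx, dy, dz], ...], "roll": [roll, ...], "hand": [hand, ...]}. A call has exactly 8 rows; each row shifts and turns the commanded pose from where the row before left it, along the tool's axes as they then stand; what a row does not reach is not made up. A row lasts 1/12 s, in which the tool goes at most 41.7 mm and 7.16 degrees, less where a joint would pass 70% of its speed; a pose out of reach is approached as far as the arm can. A call with a gripper value outside its range is refused whole. The fingers move at their own pace and stop on an object; FORCE is the grip in N (left out, the last holds). Time passes only in rows, so rows that do not move let the fingers close, or fill a call up. It gives the time, the measured TCP pose, the force, the opening and the grip force at its end, in the units of the state.
- env.state(): the state, without advancing time (a new reading comes with each control period).
- env.grab_frame(name): name is "side" or "top"; returns a dict with "frame" (480x640x3 uint8, red, green, blue), "z_map" (480x640 float32, mm along the optical axis (not along the pixel's ray), 0 where there is no reading), "fx", "fy", "cx", "cy" (pixels), "pose" (4x4, takes a point from camera to world coordinates). Camera axes: x right, y down, z forward; pixel columns grow to the right and rows downward; lengths in mm; the calibration is good to about 2 mm. A picture is of the moment at which its call begins.
- env.job_done(): hands the job in; it is judged then, once.
Trained networks look in a picture, given as the dict that the camera call returned (one of the last four; its "shot" number tells which), for a name from the list of things; names that differ only in an ending like _2 or _b are one class to them, and where a whole thing is asked for, a point or a joint stands for the part that bears it (a point fixed in the world has none). Each returns a list of dicts, best first, with "score" (0 to 1); they miss things now and then, are a little off and sometimes report something else, mostly with a low value. They report only what shows in the picture. A call takes as long as a camera call.
- env.recognise(picture, label): "rect" ([centre column, centre row, width, height] in pixels, round what is visible of it).
- env.regions_of(picture, label): "pixels" (480x640 bool, what is visible of it) and "rect" ([centre column, centre row, width, height] in pixels, round what is visible of it).
The state is a dict: "time_s": time; "qpos": joint angles; "qvel": joint speeds; "effort": joint torques, N m; "ee_pos": TCP position; "ee_rot": TCP orientation; "force": force on the tool from outside, world axes, zero at the start; "torque": the same for the moment, N m; "gripper_width": finger opening in mm; "gripper_force": force on a finger pad.
Only numpy, scipy, OpenCV 4.12 (cv2) and the standard library are available. Lean on these libraries where they do the work, as an engineer would, in place of code of your own. Each camera call takes 0.05 s, during which the arm holds its last target. There are 200 camera calls.

## Working session

There is one attempt and no reset: what is moved stays moved. The work goes in short steps, Python scripts to look and compute and a shell command to move; the robot and the scene stay as the last step left them, time stands still between calls to the robot, and variables do not carry over. Pictures are saved under pics/ and viewed, at most 10 in all, crops included, and the job is handed in when it is done.

```bash
mkdir -p pics; cat > h.py <<'E'
import numpy as np, cv2
from workcell import env
def world(p,mask):
    v,u=np.nonzero(mask&(p["z_map"]>0)); z=p["z_map"][v,u]
    c=np.stack([(u-p["cx"])/p["fx"]*z,(v-p["cy"])/p["fy"]*z,z,np.ones(len(z))])
    return (np.array(p["pose"])@c)[:3].T
def save(p,n): cv2.imwrite(f"pics/{n}.png",p["frame"][:,:,::-1])
E
python3 - <<'E'
from h import *
s=env.state(); print(s["ee_pos"],s["ee_rot"],s["gripper_width"])
for n in("top","side"):
    p=env.grab_frame(n); save(p,n+"0")
    print(n,np.round(p["pose"],2).tolist())
    for l in("container","lid","lid_handle","latch","forceps","mirror","tweezers","kidney_dish","spray_can","beaker","bur_block"):
        for r in env.regions_of(p,l)[:1]:
            w=world(p,r["pixels"])
            if len(w)<5: continue
            print(l,round(r["score"],2),[int(x) for x in r["rect"]],"med",np.median(w,0).round(),"lo",np.percentile(w,2,axis=0).round(),"hi",np.percentile(w,98,axis=0).round())
E
```

```text
[ 212.99219814 -533.54636187  213.09702158] [-1.79895578e+02  2.17953171e-04  2.17629159e+01] 91.39436865541116
top [[-0.01, -0.98, 0.17, 411.74], [-1.0, 0.01, 0.01, 3.12], [-0.01, -0.17, -0.98, 1019.39], [0.0, 0.0, 0.0, 1.0]]
lid 0.57 [342, 203, 159, 117] med [664. -37.  89.] lo [ 558. -184.   83.] hi [775. 113. 125.]
lid_handle 0.8 [339, 225, 56, 23] med [609. -22. 126.] lo [592. -81.  88.] hi [625.  34. 130.]
latch 0.49 [336, 257, 19, 27] med [545. -12.  78.] lo [524. -28.  -1.] hi [569.   3.  82.]
forceps 0.62 [227, 341, 59, 55] med [383. 208.  10.] lo [315. 163.   4.] hi [426. 279.  14.]
mirror 0.82 [432, 342, 43, 68] med [ 367. -229.    7.] lo [ 298. -272.   -3.] hi [ 433. -181.   11.]
tweezers 0.63 [321, 315, 63, 23] med [432.  32.   5.] lo [404. -51.  -2.] hi [448.  88.   9.]
kidney_dish 0.81 [147, 248, 95, 46] med [573. 405.   4.] lo [522. 312.  -1.] hi [620. 499.  41.]
spray_can 0.66 [506, 317, 63, 31] med [ 415. -337.  166.] lo [ 390. -376.    7.] hi [ 439. -327.  192.]
beaker 0.73 [505, 220, 42, 34] med [ 627. -397.   54.] lo [ 592. -416.    2.] hi [ 654. -353.   91.]
bur
[... 591 characters left out ...]
5.  80.]
forceps 0.6 [421, 336, 62, 53] med [383. 212.   8.] lo [316. 167.  -0.] hi [426. 283.  13.]
mirror 0.68 [407, 216, 53, 15] med [ 369. -229.    6.] lo [ 302. -269.    2.] hi [ 434. -182.   11.]
tweezers 0.66 [388, 272, 17, 31] med [431.  44.   5.] lo [406. -47.  -2.] hi [449.  87.   8.]
kidney_dish 0.8 [317, 403, 52, 108] med [571. 394.   3.] lo [531. 311.  -1.] hi [619. 503.  39.]
spray_can 0.95 [391, 162, 26, 67] med [ 418. -334.  108.] lo [ 392. -367.    5.] hi [ 442. -325.  190.]
beaker 0.7 [317, 171, 21, 40] med [ 624. -365.   61.] lo [ 595. -433.    0.] hi [ 655. -352.   91.]
bur_block 0.94 [351, 185, 18, 20] med [ 519. -353.   21.] lo [ 491. -407.    2.] hi [ 547. -337.   40.]
```

```bash
python3 - <<'E'
from h import *
for n in("top","side"):
    p=env.grab_frame(n)
    r=env.regions_of(p,"lid")[0]; w=world(p,r["pixels"]); t=w[abs(w[:,2]-88)<5]
    print(n,"lidrect",cv2.minAreaRect(t[:,:2].astype(np.float32)),np.median(t[:,2]))
    r=env.regions_of(p,"lid_handle")[0]; w=world(p,r["pixels"]); b=w[w[:,2]>116]
    d=cv2.fitLine(b[:,:2].astype(np.float32),cv2.DIST_HUBER,0,.01,.01).ravel(); print("bar",cv2.minAreaRect(b[:,:2].astype(np.float32)),d,np.degrees(np.arctan2(-d[0],d[1])),np.percentile(b[:,2],95))
    r=env.regions_of(p,"latch")[0]; w=world(p,r["pixels"]); b=w[abs(w[:,2]-78)<5]
    print("tab",cv2.minAreaRect(b[:,:2].astype(np.float32)),b.mean(0),len(b))
p=env.grab_frame("top"); cv2.imwrite("pics/t1.png",cv2.resize(p["frame"][130:400,180:560,::-1],None,fx=2,fy=2))
E
```

```text
top lidrect ((668.9916381835938, -36.50480651855469), (311.2765197753906, 205.57460021972656), 77.48509979248047) 88.46248012879278
bar ((609.8628540039062, -24.549835205078125), (112.61206817626953, 12.046035766601562), 78.81549072265625) [ 1.9640037e-01  9.8052377e-01  6.0862384e+02 -2.4789705e+01] -11.326542 130.0065379429751
tab ((545.3396606445312, -11.328130722045898), (27.747631072998047, 46.271156311035156), 76.63589477539062) [544.74537703 -10.99637824  78.02334927] 271
side lidrect ((669.1892700195312, -35.805511474609375), (314.5626220703125, 201.9929656982422), 78.49468231201172) 87.89853953245716
bar ((611.6107177734375, -22.655235290527344), (116.29224395751953, 12.744175910949707), 78.95609283447266) [ 2.1462671e-01  9.7669613e-01  6.1071338e+02 -1.7654762e+01] -12.393628 128.48045166507205
tab ((547.0250854492188, -11.883806228637695), (31.737380981445312, 46.39516830444336), 80.06008911132812) [546.99517904  -9.63081315  77.55971143] 153
```

View pics/t1.png

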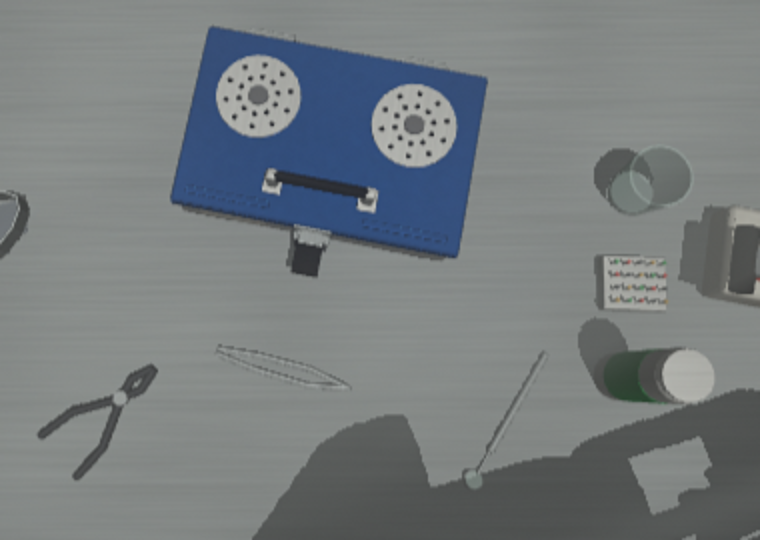

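The view from above shows the container yawed about -11.5°. Its handle bar is at about (320,185) in the crop and the latch tab at (307,260), facing the robot. The tweezers are clear in front, around (285,368). The container origin is about (669,-36), and the handle and tab positions agree with the given sizes. I'll press the tab with closed fingers, with tool x along container +x.

```bash
python3 -m pendant '{"translation":[[0,0,-10],[0,0,-10],[0,0,-5],[0,0,0],[0,0,0],[0,0,0],[0,0,0],[0,0,0]],"roll":[0.1,0.1,0.1,0.1,0.1,0.08,0,0],"hand":[255,255,255,255,255,255,255,255]}' 20
cat >> h.py <<'E'
from scipy.spatial.transform import Rotation as R
O=np.array([669,-36.,0]); C=R.from_euler("z",-11.5,degrees=True)
def go(x,y,z,yaw=None):
    s=env.state(); t=O+C.apply([x,y,z]); T=R.from_euler("xyz",s["ee_rot"],degrees=True)
    print("local",C.inv().apply(s["ee_pos"]-O).round(1),"rot",s["ee_rot"].round(1),"w",round(s["gripper_width"],1),"F",s["force"].round(1),"gf",round(s["gripper_force"],1),"t",s["time_s"])
    print("tool shift",T.inv().apply(t-s["ee_pos"]).round(1))
E
python3 -c "
from h import *
go(-154,0,200)"
```

```text
time_s: 2.32
ee_pos: [213.2, -534.0, 239.0]
ee_rot: [180.0, -0.0, -11.4]
force: [0.4, -1.3, -0.2]
gripper_width: 40.8
gripper_force: 0.0
local [-347.4 -578.9  239. ] rot [180.   -0.  -11.4] w 40.8 F [ 0.4 -1.3 -0.2] gf 0.0 t 2.3167
tool shift [ 194.9 -578.4   39. ]
```

```bash
python3 -m pendant '{"translation":[[12,-36,0],[12,-36,0],[12,-36,0],[12,-36,0],[12,-36,0],[12,-36,0],[12,-36,0],[12,-36,0]],"roll":[0,0,0,0,0,0,0,0],"hand":[255,255,255,255,255,255,255,255]}'
python3 -m pendant '{"translation":[[12,-36,0],[12,-36,0],[12,-36,0],[12,-36,0],[12,-36,0],[12,-36,0],[12,-36,0],[12,-36,0]],"roll":[0,0,0,0,0,0,0,0],"hand":[255,255,255,255,255,255,255,255]}'
python3 -c "
from h import *
go(-154,0,90)"
```

```text
time_s: 2.98
ee_pos: [365.0, -269.2, 239.2]
ee_rot: [180.0, -0.0, -11.4]
force: [0.5, 0.6, 0.4]
gripper_width: 0.3
gripper_force: 0.0
time_s: 3.65
ee_pos: [516.5, -5.8, 239.1]
ee_rot: [180.0, -0.0, -11.3]
force: [0.7, -0.8, -0.0]
gripper_width: 0.5
gripper_force: 0.0
local [-155.5   -0.8  239.1] rot [180.   -0.  -11.3] w 0.5 F [ 0.7 -0.8 -0. ] gf 0.0 t 3.65
tool shift [  1.4  -0.8 149.1]
```

```bash
python3 -m pendant '{"translation":[[1,-1,30],[0,0,30],[0,0,30],[0,0,25],[0,0,20],[0,0,14],[0,0,0],[0,0,0]],"roll":[0,0,0,0,0,0,0,0],"hand":[255,255,255,255,255,255,255,255]}'
python3 - <<'E'
from h import *
go(-170,0,44)
p=env.grab_frame("side"); cv2.imwrite("pics/s1.png",cv2.resize(p["frame"][150:330,220:460,::-1],None,fx=3,fy=3))
E
```

```text
time_s: 4.32
ee_pos: [516.9, -6.9, 89.6]
ee_rot: [180.0, 0.1, -11.4]
force: [0.5, 0.3, -0.3]
gripper_width: 0.3
gripper_force: 0.0
local [-154.9   -1.9   89.6] rot [ 1.80e+02  1.00e-01 -1.14e+01] w 0.3 F [ 0.5  0.3 -0.3] gf 0.0 t 4.3167
tool shift [-15.1  -1.9  45.7]
```

View pics/s1.png

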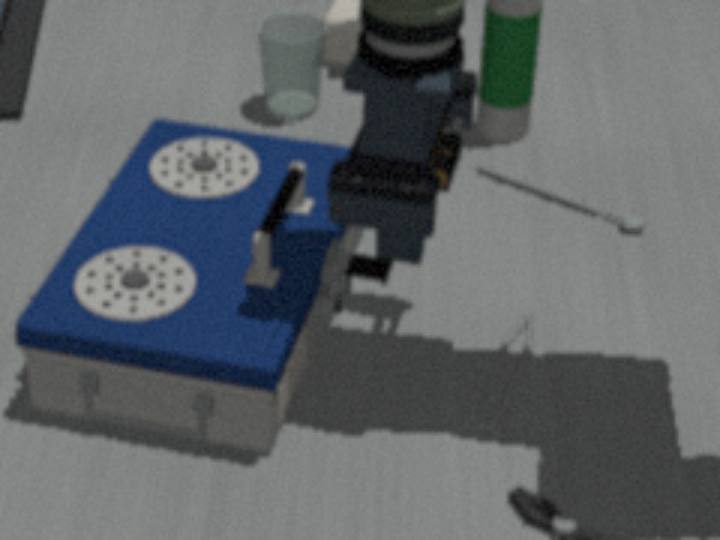

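The closed fingertips, around (400,250), sit just above the tab's outer part at (370,268), and the gripper body is clear of the handle. Pressing down and outwards now.

```bash
python3 -m pendant '{"translation":[[0,0,8],[0,0,6],[-1,0,6],[-2,0,6],[-3,0,6],[-4,0,6],[-4,0,6],[0,0,3]],"roll":[0,0,0,0,0,0,0,0],"hand":[255,255,255,255,255,255,255,255]}'
python3 - <<'E'
from h import *
go(-178,0,35)
p=env.grab_frame("side"); cv2.imwrite("pics/s2.png",cv2.resize(p["frame"][150:330,220:460,::-1],None,fx=3,fy=3))
E
```

```text
time_s: 5.03
ee_pos: [500.5, -3.6, 42.2]
ee_rot: [180.0, 0.3, -11.5]
force: [-6.3, 1.6, 2.5]
gripper_width: 0.2
gripper_force: 3.3
local [-171.6   -1.9   42.2] rot [180.    0.3 -11.5] w 0.2 F [-6.3  1.6  2.5] gf 3.3 t 5.0333
tool shift [-6.4 -1.9  7.3]
```

View pics/s2.png

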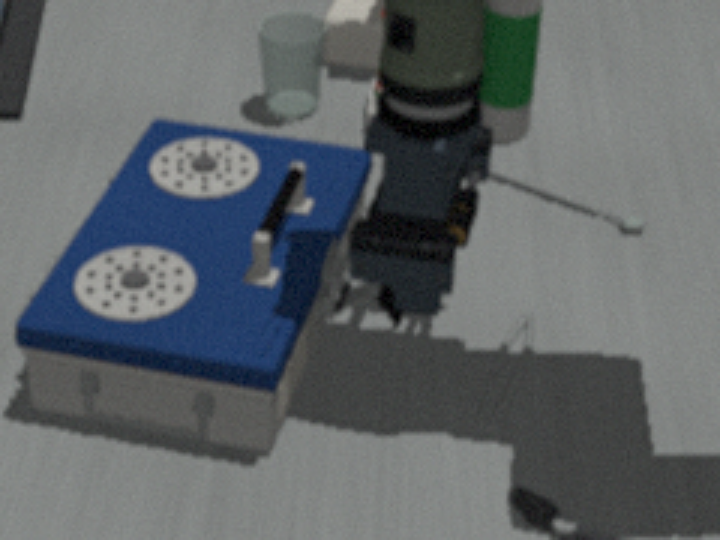

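The latch has swung out: the tab at (385,305) is tilted down beside the finger. I'll back off outwards, then up, turning 90° and opening as it rises, and check the latch.

```bash
python3 -m pendant '{"translation":[[-10,0,0],[-8,0,0],[0,0,-30],[0,0,-35],[0,0,-35],[0,0,-35],[0,0,-23],[0,0,0]],"roll":[0,0,0,0,0,-0.12,-0.12,-0.12],"hand":[255,255,255,255,100,60,60,60]}'
python3 -m pendant '{"translation":[[0,0,0],[0,0,0],[0,0,0],[0,0,0],[0,0,0],[0,0,0],[0,0,0],[0,0,0]],"roll":[-0.12,-0.12,-0.12,-0.12,-0.12,-0.12,-0.12,-0.12],"hand":[60,60,60,60,60,60,60,60]}'
python3 -m pendant '{"translation":[[0,0,0],[0,0,0],[0,0,0],[0,0,0],[0,0,0],[0,0,0],[0,0,0],[0,0,0]],"roll":[-0.12,-0.12,-0.01,0,0,0,0,0],"hand":[60,60,60,60,60,60,60,60]}'
python3 - <<'E'
from h import *
go(-60,0,180)
p=env.grab_frame("side"); cv2.imwrite("pics/s3.png",cv2.resize(p["frame"][150:330,220:460,::-1],None,fx=3,fy=3))
for q in (p,env.grab_frame("top")):
  for r in env.regions_of(q,"latch")[:1]:
    w=C.inv().apply(world(q,r["pixels"])-O); w=w[w[:,2]>12]; print(r["score"],len(w),w.min(0).round(),w.max(0).round(),np.median(w,0).round())
  for r in env.regions_of(q,"lid_handle")[:1]:
    w=C.inv().apply(world(q,r["pixels"])-O); w=w[w[:,2]>116]; print(len(w),np.median(w,0).round(1),w.min(0).round(),w.max(0).round())
E
```

```text
time_s: 5.75
ee_pos: [489.2, -0.8, 207.1]
ee_rot: [179.8, -0.8, 9.5]
force: [0.6, 0.3, -0.1]
gripper_width: 23.8
gripper_force: 0.0
time_s: 6.42
ee_pos: [485.9, -0.7, 201.4]
ee_rot: [179.9, -0.0, 64.5]
force: [-0.4, 1.0, -0.4]
gripper_width: 69.5
gripper_force: 0.0
time_s: 7.08
ee_pos: [485.7, -0.6, 201.0]
ee_rot: [180.0, 0.0, 78.4]
force: [0.3, 0.3, -0.1]
gripper_width: 69.7
gripper_force: 0.0
local [-186.6   -1.8  201. ] rot [180.    0.   78.4] w 69.7 F [ 0.3  0.3 -0.1] gf 0.0 t 7.0833
tool shift [  2.  126.6  21. ]
0.78 165 [-159.  -14.   35.] [-109.   16.   72.] [-138.    2.   50.]
171 [-60.7   7.5 125.9] [-65. -56. 117.] [-52.  58. 131.]
```

View pics/s3.png

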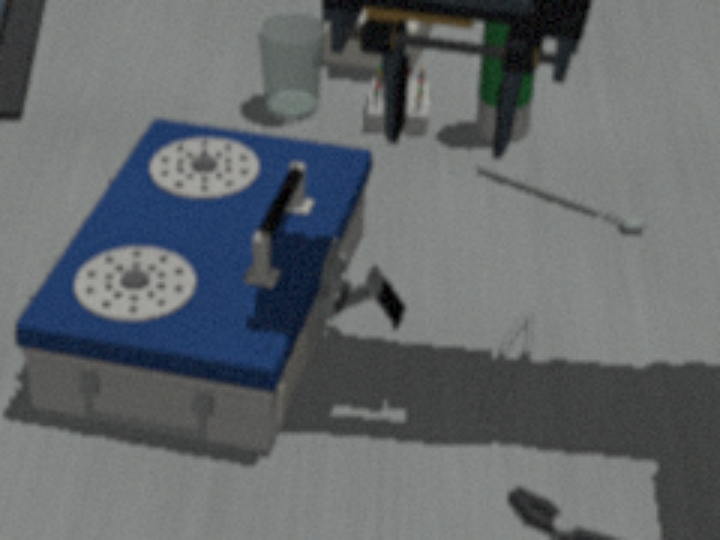

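The latch now stands out and down, with the plate at (365,290) and the tab at (390,300). Its tip measures local (-159, 35), which is about 1 rad. The handle is at local (-60, 1). Next I move over the handle and descend.

```bash
python3 -m pendant '{"translation":[[2,32,0],[0,32,0],[0,32,0],[0,30,0],[0,0,20],[0,0,20],[0,0,15],[0,0,0]],"roll":[0,0,0,0,0,0,0,0],"hand":[60,60,60,60,60,60,60,60]}'
python3 -m pendant '{"translation":[[0,0,12],[0,0,12],[0,0,10],[0,0,9],[0,0,0],[0,0,0],[0,0,0],[0,0,0]],"roll":[0,0,0,0,0,0,0,0],"hand":[60,60,60,60,60,60,60,60]}'
python3 - <<'E'
from h import *
go(-60,0,103)
p=env.grab_frame("side"); cv2.imwrite("pics/s4.png",cv2.resize(p["frame"][150:330,220:460,::-1],None,fx=3,fy=3))
E
```

```text
time_s: 8.05
ee_pos: [607.4, -23.8, 142.2]
ee_rot: [-179.6, 0.1, 78.5]
force: [-0.3, -0.3, -0.3]
gripper_width: 69.8
gripper_force: 0.0
time_s: 8.72
ee_pos: [610.2, -23.8, 103.8]
ee_rot: [179.9, -0.0, 78.5]
force: [0.5, 0.4, -0.1]
gripper_width: 70.0
gripper_force: 0.0
local [-60.1   0.2 103.8] rot [179.9  -0.   78.5] w 70.0 F [ 0.5  0.4 -0.1] gf 0.0 t 8.7167
tool shift [-0.2  0.1  0.8]
```

View pics/s4.png

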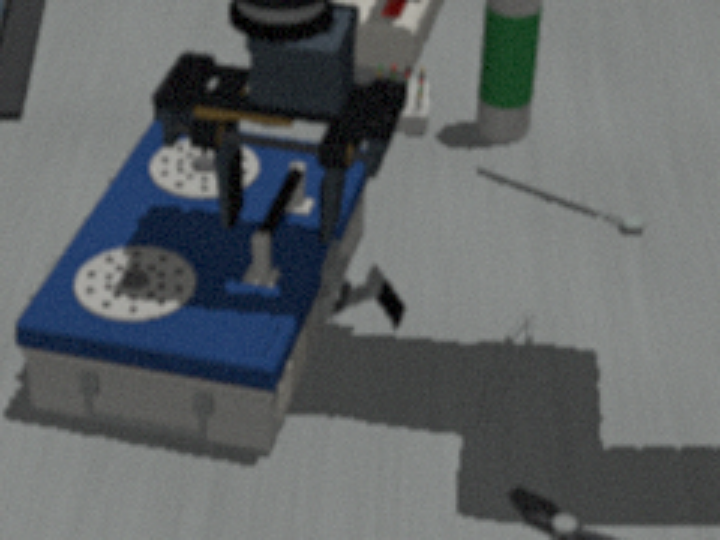

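The fingers, at (230,190) and (332,200), straddle the bar at (280,210). Closing.

```bash
python3 -m pendant '{"translation":[[0,0,0],[0,0,0],[0,0,0],[0,0,0],[0,0,0],[0,0,0],[0,0,0],[0,0,0]],"roll":[0,0,0,0,0,0,0,0],"hand":[255,255,255,255,255,255,255,255]}' 45
python3 -m pendant '{"translation":[[0,0,0],[0,0,0],[0,0,-0.5],[0,0,-0.5],[0,0,-0.5],[0,0,0],[0,0,0],[0,0,0]],"roll":[0,0,0,0,0,0,0,0],"hand":[255,255,255,255,255,255,255,255]}'
```

```text
time_s: 9.43
ee_pos: [609.6, -23.8, 102.9]
ee_rot: [-180.0, 0.0, 78.5]
force: [0.3, -0.9, 0.5]
gripper_width: 19.1
gripper_force: 0.0
time_s: 10.1
ee_pos: [611.7, -24.2, 103.7]
ee_rot: [179.8, -0.0, 78.5]
force: [6.0, -0.4, -6.7]
gripper_width: 11.0
gripper_force: 45.0
```

```bash
python3 -m pendant '{"translation":[[0,0.2,-0.6],[0,0.2,-0.6],[0,0.2,-0.6],[0,0.2,-0.6],[0,0.2,-0.6],[0,0.2,-0.6],[0,0,0],[0,0,0]],"roll":[0,0,0,0,0,0,0,0],"hand":[255,255,255,255,255,255,255,255]}'
```

```text
time_s: 10.77
ee_pos: [612.3, -24.3, 105.5]
ee_rot: [179.9, 0.0, 78.5]
force: [8.7, -0.2, -14.8]
gripper_width: 10.9
gripper_force: 45.0
```

```bash
python3 -m pendant '{"translation":[[0,0.5,-0.5],[0,0.5,-0.5],[0,0.4,-0.5],[0,0.3,-0.5],[0,0,0],[0,0,0],[0,0,0],[0,0,0]],"roll":[0,0,0,0,0,0,0,0],"hand":[255,255,255,255,255,255,255,255]}'
```

```text
time_s: 11.43
ee_pos: [612.4, -24.4, 105.9]
ee_rot: [-179.9, 0.0, 78.5]
force: [6.8, -0.6, -19.4]
gripper_width: 11.0
gripper_force: 45.0
```

```bash
python3 -m pendant '{"translation":[[0,0.6,-0.3],[0,0.6,-0.3],[0,0.5,-0.3],[0,0,-0.3],[0,0,0],[0,0,0],[0,0,0],[0,0,0]],"roll":[0,0,0,0,0,0,0,0],"hand":[255,255,255,255,255,255,255,255]}'
```

```text
time_s: 12.1
ee_pos: [614.8, -24.9, 112.0]
ee_rot: [179.9, -0.0, 78.5]
force: [5.0, -1.4, -7.3]
gripper_width: 10.7
gripper_force: 45.0
```

```bash
python3 -m pendant '{"translation":[[0,1,-2],[0,1,-2],[0,1,-2],[0,1,-2],[0,1,-2],[0,1,-2],[0,0.5,-1.5],[0,0,0]],"roll":[0,0,0,0,0,0,0,0],"hand":[255,255,255,255,255,255,255,255]}'
python3 -m pendant '{"translation":[[0,0,0],[0,0,0],[0,0,0],[0,0,0],[0,0,0],[0,0,0],[0,0,0],[0,0,0]],"roll":[0,0,0,0,0,0,0,0],"hand":[255,255,255,255,255,255,255,255]}'
python3 - <<'E'
from h import *
go(-49.5,0,126.7)
p=env.grab_frame("side"); cv2.imwrite("pics/s5.png",cv2.resize(p["frame"][150:330,220:460,::-1],None,fx=3,fy=3))
for q in(p,env.grab_frame("top")):
    r=env.regions_of(q,"lid")
    if r:
        w=C.inv().apply(world(q,r[0]["pixels"])-O); w=w[(w[:,2]>84)&(w[:,2]<122)&(w[:,0]>-95)&(w[:,0]<95)&(abs(w[:,1])>65)]
        k=np.polyfit(w[:,0],w[:,2],1)
        for _ in range(3):
            e=abs(w[:,2]-np.polyval(k,w[:,0])); k=np.polyfit(w[e<4,0],w[e<4,2],1)
        print("lid angle",-np.arctan(k[0]),k,len(w))
    for r in env.regions_of(q,"latch")[:1]:
        w=C.inv().apply(world(q,r["pixels"])-O); w=w[w[:,2]>12]; print("latch",w.min(0).round(),w.max(0).round())
E
```

```text
time_s: 12.77
ee_pos: [620.6, -26.1, 125.1]
ee_rot: [180.0, 0.0, 78.5]
force: [4.4, -0.6, -7.4]
gripper_width: 11.2
gripper_force: 45.0
time_s: 13.43
ee_pos: [620.4, -26.0, 124.7]
ee_rot: [-180.0, 0.0, 78.5]
force: [3.3, -1.1, -7.9]
gripper_width: 10.9
gripper_force: 45.0
local [-4.970e+01  1.000e-01  1.247e+02] rot [-180.     0.    78.5] w 10.9 F [ 3.3 -1.1 -7.9] gf 45.0 t 13.4333
tool shift [-0.1  0.2 -2. ]
lid angle 0.12486537195689197 [ -0.12551839 102.44466843] 3293
latch [-159.  -16.   34.] [-109.   17.   74.]
lid angle 0.12972495293699646 [ -0.13045758 102.37534688] 3675
```

View pics/s5.png

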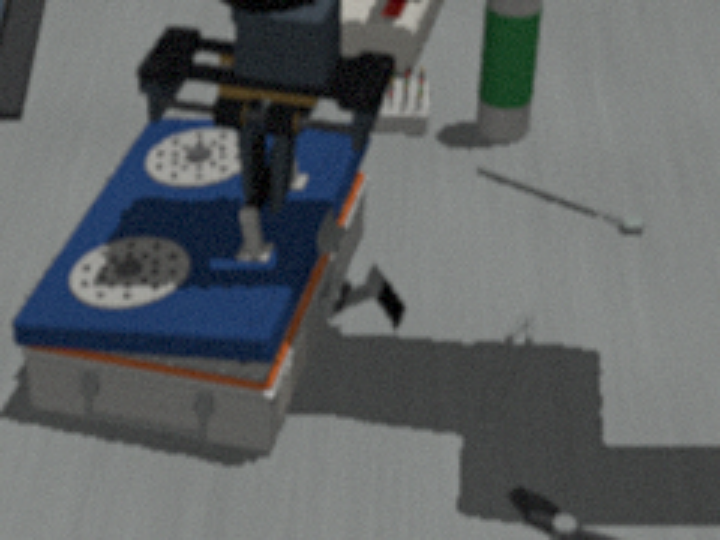

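The lid is open with the orange seal visible along its front edge, around (330,260). The bar is held between the fingers at (265,180), the latch is down, and the angle measures about 0.127 rad. Raising a little more to reach 30 mm.

```bash
python3 -m pendant '{"translation":[[0,0.5,-1],[0,0.5,-1],[0,0.5,-1],[0,0,0],[0,0,0],[0,0,0],[0,0,0],[0,0,0]],"roll":[0,0,0,0,0,0,0,0],"hand":[255,255,255,255,255,255,255,255]}'
python3 -m pendant '{"translation":[[0,0,0],[0,0,0],[0,0,0],[0,0,0],[0,0,0],[0,0,0],[0,0,0],[0,0,0]],"roll":[0,0,0,0,0,0,0,0],"hand":[255,255,255,255,255,255,255,255]}'
python3 -c "
from h import *
print(env.job_done())"
```

```text
time_s: 14.4
ee_pos: [621.9, -26.4, 127.8]
ee_rot: [180.0, 0.0, 78.5]
force: [3.5, -1.8, -7.2]
gripper_width: 11.1
gripper_force: 45.0
time_s: 15.07
ee_pos: [621.9, -26.3, 127.7]
ee_rot: [-180.0, 0.0, 78.5]
force: [3.2, -1.8, -7.3]
gripper_width: 11.1
gripper_force: 45.0
the job is handed in; nothing more can be done
None
```

I handed the job in at about 15 s of robot time, and no verdict came back: the latch is about 1 rad down, the seal let go without the lid flying open, and the gripper holds the lid steady by its handle, about 30 mm open at the front (estimated from the last lift; last measured 26 mm).

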